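Set and clamp the ruler against a plaque on the stamping board

TASK

Get the stamping board ready for the wooden plaque: press down the clamp's black thumb tab so that its jaw tips up well clear, slide the ruler until its long far edge lies flush along the plaque and the plaque sits snugly against the board's back fence, then press the jaw down so that its rubber foot holds the end of the ruler. Leave the ink pad, the stamp and the candle as they are.

Things in the scene. Friction and masses are not known exactly. Their poses are not given: they have to be found in the camera images.
- board: Fixed dark wooden stamping board 320 (y) x 152 (x) x 12 mm on the counter. Origin: centre of underside; x points across it to the fence (away from the robot), y left, z up; working top 12 mm above origin. Fence along the far side, 12 mm high, its face at x = +59 mm. Clamp bracket 40 x 34 mm at x = -15, y = +95 mm; its pivot, parallel to board x, is 30 mm above the top.
- plaque: Loose blank wooden plaque, 140 (y) x 56 (x) x 9 mm, 0.1 kg, flat on the board, a few mm short of the fence and slightly askew. Origin: centre of underside; x points to the fence, y left along it. Near long edge at x = -28 mm; the far edge, x = +28 mm, belongs against the fence.
- ruler: Loose metal ruler, 200 (y) x 34 (x) x 5 mm, 0.24 kg, flat on the near part of the board. On its middle a grey finger-guard rib, 10 mm wide, y = -46 to +46 mm, up to 17.5 mm above the underside; bare flat ends. Origin: centre of underside; x to the fence, y left. Its edge at x = +17 mm goes to the plaque. Pushed straight to the fence, its left end comes under the clamp jaw.
- ruler_edge_left (a point): Point on the ruler's far long edge (x = +17 mm), 35 mm left of its centre, half way up the strip.
- ruler_edge_right (a point): Point on the ruler's far long edge (x = +17 mm), 85 mm right of its centre, half way up the strip.
- clamp (a joint): Rocker clamp angle, rad: 0 = jaw down, foot 1.5 mm above the empty board (its stop); about 0.06 = foot on the 5 mm ruler; 0.42 = jaw fully up (its stop). The hinge is stiff and stays where it is left: it takes about 4 to 6 N on the tab to open and 2 to 5 N on the jaw to shut. At the start the jaw is low enough to bar the ruler's way.
- clamp_tab (a point): Centre of the top of the black ribbed thumb tab (24 x 33 mm) at the rocker's left end, 50 mm left of the pivot; about 50 mm above the board's top with the jaw down. Pressed down about 22 mm, it tips the jaw up.
- clamp_jaw (a point): Top of the jaw at the rocker's right end, on its stud nut (9 mm across, on an 18 x 24 mm flat), 60 mm right of the pivot, right above the rubber foot; about 23 mm above the board's top when down, 24 mm higher when up.
- clamp_foot (a point): Centre of the underside of the round rubber foot (15 to 18 mm across) below the jaw, the face that bears on the ruler. It belongs on the bare left end of the ruler, about on the ruler's middle line.
- ink_pad: Dark ink pad tin, 58 x 85 x 15 mm, lying loose on the counter to the right of the board. Origin: centre of its underside. Not to be disturbed.
- stamp: Wooden hand stamp with a turned handle, 26 x 45 x 67 mm, standing loose on the board, left of the plaque and behind the clamp. Origin: centre of its underside. Not to be disturbed.
- candle: White flower-painted pillar candle on a black square card, 61 x 61 x 66 mm, standing loose on the counter to the right of the board, behind the ink pad. Origin: centre of its underside. Not to be disturbed.

How it is judged (in metres and radians):
On the way, in this order (a step that is already met when the one before it is completed fails the run):
1. the clamp's jaw is tipped up (value of joint clamp above 0.2 rad), for 0.2 s.
2. with the jaw still up, the ruler's far edge lies flush along the plaque (within 3 mm at both edge points) and the plaque against the fence (within 3 mm) (value of joint clamp above 0.1 rad and x of each of ruler_edge_left, ruler_edge_right in the frame of plaque above -0.031 m and x of plaque in the frame of board above 0.028 m), for 0.2 s.
At the end, for the whole second after the job is handed in: Clamp shut on the ruler's left end (angle 0.03 to 0.1 rad, foot on the strip); ruler's two edge points within 3 mm of the plaque's near edge, plaque within 3 mm of the fence, ruler, plaque and fence parallel within 0.03 rad; ruler and plaque flat and at rest (value of joint clamp between 0.03 and 0.1 rad and x of ruler_edge_left in the frame of plaque between -0.031 and -0.025 m and x of ruler_edge_right in the frame of plaque between -0.031 and -0.025 m and x of plaque in the frame of board above 0.028 m and angle between the x axis of plaque and the x axis of board, either way round below 0.03 rad and angle between the x axis of ruler and the x axis of plaque, either way round below 0.03 rad and angle between each of ruler, plaque's own z axis and vertical below 0.04 rad and linear speed of ruler below 0.01 m/s and z of clamp_foot in the frame of ruler below 0.007 m and y of clamp_foot in the frame of ruler below 0.1 m and x of clamp_foot in the frame of ruler between -0.017 and 0.017 m); the robot touches nothing.
It fails at once if the ink pad, the stamp or the candle is shifted by more than 15 mm or knocked over (distance of any of ink_pad, stamp, candle from where it was at the start of the episode above 0.015 m or angle between any of stamp, candle's own z axis and vertical above 0.5 rad).
It also fails if it takes over 48 s, if anything falls off the work surface, if the arm or the gripper's body presses on something with over 40 N, if the wrist force passes 120 N, or if a joint passes its speed limit or range.

ROBOT

A 6-joint arm with a two-finger parallel gripper is mounted at the origin on a cart in front of the work surface, level with it; the furniture and walls round the work are solid. World frame = base frame: x ahead of the robot, y to its left, z up, the work surface at z = 0. Lengths are in mm, angles in rad, forces in N, time in s.
With the tool pointing down it reaches from about 250 to 800 mm from the base axis. Payload 8.5 kg.
Tool frame: the origin (TCP) lies midway between the tips of the shut fingers; the grasp point (between the pads) lies 19 mm behind it; z points along the fingers, y is the line along which they close (so a half turn about z gives the same grasp; the last joint's range is limited). The gripper opens to 85 mm and grips with 20 to 120 N. Pads are 22 mm wide; open, the fingers measure 114 mm over their backs; the gripper's body (76 mm by 85 mm) begins 54 mm behind the grasp point. The pads swing forward as they close: fully open they stand 13 mm farther back than shut.
Start: joints at [1.335, 0.238, -0.013, 1.319, 0, 1.571], TCP at [122.639, 510.43, 231.276] pointing down, gripper open.
Joint ranges: [-2.66, 2.66], [-1.03, 1.9], [-1.14, 1.46], [-1.82, 2.27], [-1.45, 1.34], [-3.14, 3.14]. Speed limits (rad/s): [2.22, 2.22, 2.79, 3.14, 3.14, 3.14].

INTERFACE

Orientations are given as a unit quaternion [x, y, z, w].
In Python, from workcell import arm gives the robot as it stands.
- The arm moves only by the tool move_arm, never from a script. Its argument "plan" is one flat list of numbers, 5 for each row, row after row: the opening, from 0 (shut) to 1 (fully open), then the shift along the tool's x, y, z normalised to -1 to 1, where 1 is 0.3 m, then the turn about the tool's z normalised to -1 to 1, where 1 is pi/4 rad. A call has 1 to 5 rows; each row is the pose to reach, as a shift and turn from the pose commanded when the call began, along the tool's axes at that moment; what a row does not reach only later rows make up. A row lasts 1/8 s, in which the tool goes at most 62.5 mm and 10.7 degrees, less where a joint would pass 70% of its speed; a pose out of reach is approached as far as the arm can. A call with a number of a shift or a turn outside -1 to 1 is refused whole. A call with a gripper value outside its range is refused whole. The fingers move at their own pace and stop on an object; "newtons" is the grip in N (left out, the last holds). Time passes only in rows, so rows that repeat a pose let the fingers close. It gives the time, the measured TCP pose, the force, the opening and the grip force at its end, in the units of the state.
- arm.state(): the state, without advancing time (a new reading comes with each control period).
- arm.capture(name): name is "side" or "top"; returns a dict with "color" (480x640x3 uint8, red, green, blue), "depth" (480x640 float32, mm along the optical axis (not along the pixel's ray), 0 where there is no reading), "fov_y" (degrees; the focal length in pixels is half the picture's height over the tangent of half this angle, whatever the lens; pixels are square), "cx", "cy" (the principal point, pixels), "pose" (4x4, takes a point from camera to world coordinates). Camera axes: x right, y down, z forward; pixel columns grow to the right and rows downward; lengths in mm; the calibration is good to about 2 mm. A picture is of the moment at which its call begins.
- arm.close_job(): hands the job in; it is judged then, once.
Trained networks look in the newest picture that a camera, given by its name, has taken for a name from the list of things; names that differ only in an ending like _2 or _b are one class to them, and where a whole thing is asked for, a point or a joint stands for the part that bears it (a point fixed in the world has none). Each returns a list of dicts, best first, with "p" (0 to 1); they miss things now and then, are a little off and sometimes report something else, mostly with a low value. They report only what shows in the picture. A call takes as long as a camera call.
- arm.trace(thing, camera): "mask" (480x640 bool, what is visible of it) and "box" ([centre column, centre row, width, height] in pixels, round what is visible of it).
The state is a dict: "t": time; "joint_pos": joint angles; "qvel": joint speeds; "tau": joint torques, N m; "ee_pos": TCP position; "orientation": TCP orientation; "ft_force": force on the tool from outside, world axes, zero at the start; "moment": the same for the moment, N m; "grip_width": finger opening in mm; "gripper_force": force on a finger pad.
Only numpy, scipy, OpenCV 4.12 (cv2) and the standard library are available. Lean on these libraries where they do the work, as an engineer would, in place of code of your own. Each camera call takes 0.05 s, during which the arm holds its last target. There are 200 camera calls.

## Working session

There is one attempt and no reset: what is moved stays moved. The work goes in short steps, Python scripts to look and compute and a tool call to move; the robot and the scene stay as the last step left them, time stands still between calls to the robot, and variables do not carry over. Pictures are saved under pics/ and viewed, at most 10 in all, crops included, and the job is handed in when it is done.

Besides the shell and the picture viewer there is one more tool, called after "Emit:" in YAML: its name, and indented under it one key for each argument. move_arm: Moves the arm, as the interface text tells. Its arguments: {"type":"object","properties":{"plan":{"type":"array","items":{"type":"number","minimum":-1,"maximum":1}},"newtons":{"type":"number"}},"required":["plan"]}

```bash
mkdir -p pics; ls; cat > h.py <<'E'
import numpy as np, cv2
from workcell import arm
from scipy.spatial.transform import Rotation as R
def cloud(c):
    d=c["depth"]; f=240/np.tan(np.radians(c["fov_y"])/2)
    v,u=np.mgrid[:480,:640]
    P=np.stack([(u-c["cx"])/f*d,(v-c["cy"])/f*d,d],-1)
    T=np.array(c["pose"]); return P@T[:3,:3].T+T[:3,3]
E
python3 - <<'E'
from h import *
s=arm.state(); print({k:np.round(v,3) for k,v in s.items()})
for n in("top","side"):
    c=arm.capture(n); np.savez(f"pics/{n}0.npz",**c); W=cloud(c)
    cv2.imwrite(f"pics/{n}0.png",c["color"][:,:,::-1])
    print(n,np.round(c["pose"],3).tolist(),c["fov_y"])
    for t in("board","plaque","ruler","clamp","clamp_tab","clamp_jaw","clamp_foot","stamp","ink_pad","candle"):
        r=arm.trace(t,n)
        if not r: print(t,"none");continue
        m=r[0]["mask"]&(c["depth"]>0)
        p=W[m]
        if len(p)==0: continue
        zt=np.median(p[:,2]); 
        (cx,cy),(w,h),a=cv2.minAreaRect(p[:,:2].astype(np.float32))
        print(t,round(r[0]["p"],2),np.round(r[0]["box"]),len(p),"med",np.round(np.median(p,0)),"z5-95",np.round(np.percentile(p[:,2],[5,95])),"rect",np.round([cx,cy,w,h,a],1))
E
```

```text
pics
{'t': np.float64(0.0), 'joint_pos': array([ 1.335,  0.239, -0.014,  1.319,  0.   ,  1.571]), 'qvel': array([ 0.   , -0.   , -0.   , -0.001,  0.001, -0.001]), 'tau': array([-0.0000e+00, -5.3878e+01,  3.4644e+01,  1.8000e-02,  0.0000e+00,
       -0.0000e+00]), 'ee_pos': array([122.551, 510.062, 230.698]), 'orientation': array([ 0.118,  0.993, -0.001, -0.   ]), 'ft_force': array([ 0.362,  0.633, -0.09 ]), 'moment': array([-0.092, -0.016,  0.01 ]), 'gripper_force': np.float64(0.0), 'grip_width': np.float64(85.512)}
top [[-0.023, -0.992, 0.122, 392.082], [-1.0, 0.023, -0.004, 159.883], [0.001, -0.122, -0.993, 1029.482], [0.0, 0.0, 0.0, 1.0]] 44.37606481455789
board 0.76 [283. 251. 189. 102.] 10274 med [515. 244.  12.] z5-95 [ 9. 46.] rect [520.2 208.4 323.4 155.6  83.7]
plaque 0.95 [317. 236.  84.  43.] 2692 med [536. 153.  20.] z5-95 [16. 23.] rect [537.9 152.7 143.1  60.7  85.3]
ruler 0.65 [304. 281. 118.  36.] 2288 med [459. 180.  17.] z5-95 [13. 29.] rect [460.  181.1 202.3  35.3  82.8]
clamp 0.83 [233. 251.  83.  20.] 952 med [513. 308.  47.] z5-95 [14. 62.] rect [517.3 305.2 14
[... 1294 characters left out ...]
4]
clamp_tab 0.62 [287. 207.  16.  52.] 459 med [515. 293.  41.] z5-95 [20. 60.] rect [516.2 295.2 133.1  22.   85.4]
clamp_jaw 0.73 [285. 203.  16.  54.] 543 med [515. 298.  40.] z5-95 [ 1. 61.] rect [583.4 720.3 993.   50.3  79.3]
clamp_foot 0.76 [285. 205.  21.  55.] 486 med [515. 297.  42.] z5-95 [18. 61.] rect [591.7 713.8 983.3  27.4  79.5]
stamp 0.62 [313. 202.  16.  34.] 444 med [567. 289.  31.] z5-95 [12. 77.] rect [582.3 353.4 170.1  34.9  77.6]
ink_pad 0.8 [324. 390.  63.  61.] 2381 med [ 476. -142.   14.] z5-95 [ 7. 16.] rect [ 479.5 -129.5   63.    98.7    3.3]
candle 0.7 [392. 367.  43.  54.] 1504 med [ 575. -142.   34.] z5-95 [ 0. 49.] rect [ 581.2 -129.1   49.9   50.7   10.5]
```

```bash
python3 - <<'E'
from h import *
a=cv2.imread("pics/top0.png")[180:320,170:560]; b=cv2.imread("pics/side0.png")[160:440,230:430]
cv2.imwrite("pics/m1.png",cv2.resize(a,(780,280),interpolation=3))
cv2.imwrite("pics/m2.png",cv2.resize(b,(428,600),interpolation=3))
for n in("top","side"):
    c=np.load(f"pics/{n}0.npz"); W=cloud(c)
    # fit in estimated board frame
    yaw=np.radians(-6.3); ex=np.array([np.cos(yaw),np.sin(yaw)]); ey=np.array([-ex[1],ex[0]])
    q=W[...,:2]-[520,208.4]; X=q@ex; Y=q@ey; Z=W[...,2]
    ok=(abs(X)<90)&(abs(Y)<175)
    # height maps profile along X at several Y
    for y0 in(-130,-110,-60,-20,0,140):
        m=ok&(abs(Y-y0)<5); print(n,y0,[(int(x),round(float(np.median(Z[m&(abs(X-x)<2)])),0)) for x in range(-84,88,4) if (m&(abs(X-x)<2)).any()])
    # clamp profile along Y
    m=ok&(Z>33)&(abs(X)<40); 
    print("clamp",[(int(y),int(np.percentile(Z[m&(abs(Y-y)<3)],80)),int(X[m&(abs(Y-y)<3)].min()),int(X[m&(abs(Y-y)<3)].max())) for y in range(20,170,6) if (m&(abs(Y-y)<3)).sum()>2])
E
```

```text
top -130 [(-84, 0.0), (-80, -1.0), (-76, 11.0), (-72, 15.0), (-68, 16.0), (-64, 16.0), (-60, 17.0), (-56, 16.0), (-52, 16.0), (-48, 17.0), (-44, 17.0), (-40, 12.0), (-36, 12.0), (-32, 12.0), (-28, 10.0), (-24, 11.0), (-20, 12.0), (-16, 11.0), (-12, 11.0), (-8, 11.0), (-4, 12.0), (0, 12.0), (4, 12.0), (8, 11.0), (12, 12.0), (16, 11.0), (20, 12.0), (24, 11.0), (28, 12.0), (32, 11.0), (36, 12.0), (40, 12.0), (44, 11.0), (48, 12.0), (52, 11.0), (56, 11.0), (60, 24.0), (64, 24.0), (68, 23.0), (72, 23.0), (76, -0.0), (80, 0.0), (84, -0.0)]
top -110 [(-84, -1.0), (-80, 0.0), (-76, 11.0), (-72, 15.0), (-68, 17.0), (-64, 16.0), (-60, 17.0), (-56, 17.0), (-52, 17.0), (-48, 16.0), (-44, 18.0), (-40, 14.0), (-36, 11.0), (-32, 11.0), (-28, 12.0), (-24, 12.0), (-20, 12.0), (-16, 12.0), (-12, 12.0), (-8, 11.0), (-4, 18.0), (0, 21.0), (4, 20.0), (8, 20.0), (12, 20.0), (16, 20.0), (20, 21.0), (24, 21.0), (28, 20.0), (32, 22.0), (36, 20.0), (40, 20.0), (44, 21.0), (48, 21.0), (52, 16.0), (56, 13.0), (60, 24.0), (64, 23.0), (68, 24.0), (72, 16.0), (76, -0.0), (80, -0.0), (84, -1.0)]
top -60 [(-84, -1.0
[... 5430 characters left out ...]
, 11.0), (-28, 11.0), (-24, 59.0), (-20, 60.0), (-16, 59.0), (-12, 61.0), (-8, 59.0), (-4, 60.0), (8, 12.0), (12, 12.0), (16, 11.0), (20, 12.0), (24, 11.0), (28, 12.0), (52, 11.0), (56, 12.0), (60, 18.0), (64, 24.0), (68, 23.0), (72, 23.0), (80, -0.0), (84, -1.0)]
clamp [(26, 35, -17, -8), (32, 35, -21, -9), (38, 34, -16, -11), (50, 35, -17, -7), (56, 35, -21, -9), (62, 36, -20, -6), (68, 39, -22, -6), (74, 40, -21, -7), (80, 68, -26, 39), (86, 70, -26, 39), (92, 49, -27, 39), (98, 49, -29, 39), (104, 50, -26, -2), (110, 53, -21, -7), (116, 56, -21, -6), (122, 59, -24, -4), (128, 60, -26, -2), (134, 60, -25, -3), (140, 60, -25, -2), (146, 60, -24, -4), (152, 60, -24, -5), (158, 59, -19, -3)]
```

View pics/m1.png

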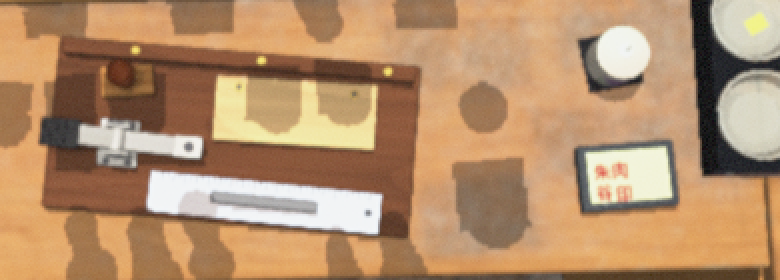

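View pics/m2.png

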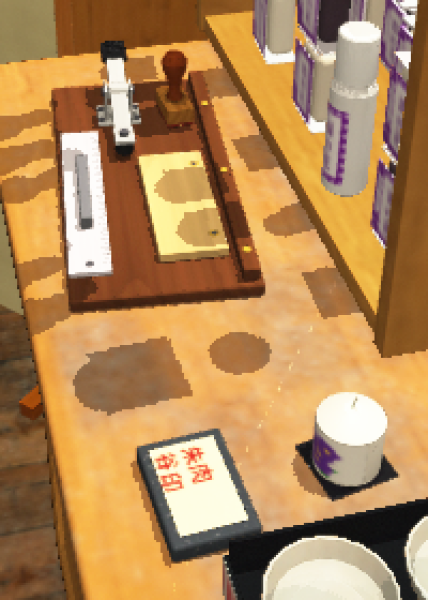

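```bash
cat >> h.py <<'E'
C=np.array([521,208.4]); YAW=np.radians(-6.2)
ex=np.array([np.cos(YAW),np.sin(YAW)]); ey=np.array([-ex[1],ex[0]])
def b2w(X,Y): return C+X*ex+Y*ey
def plan(X,Y,z):
    "board XY + world z -> normalised tool shift and turn (tool y along board y)"
    s=arm.state(); Rm=R.from_quat(s["orientation"]).as_matrix()
    p=np.append(b2w(X,Y),z); d=Rm.T@(p-s["ee_pos"])/300
    a=np.arctan2(Rm[1,1],Rm[0,1])-np.arctan2(ey[1],ey[0])
    q=s["ee_pos"][:2]-C
    print("shift",np.round(d,3),"turn",round(((a+np.pi/2)%np.pi-np.pi/2)/(np.pi/4),3),"boardXY",np.round([q@ex,q@ey],1),"z",round(s["ee_pos"][2],1),"F",np.round(s["ft_force"],1),"t",round(s["t"],2),"w",round(s["grip_width"],1))
E
python3 -c "
from h import *
plan(-15,143,110)"
```

```text
shift [-1.416 -0.202  0.404] turn -0.162 boardXY [-428.7  257.2] z 231.3 F [-0.3  0.1 -0.4] t 1.1 w 85.4
```

Emit:
move_arm:
  plan: [0, -0.2, -0.03, 0, -0.16, 0, -0.4, -0.06, 0, -0.16, 0, -0.6, -0.09, 0, -0.16, 0, -0.8, -0.12, 0, -0.16, 0, -0.8, -0.12, 0, -0.16]

```text
t: 1.72
ee_pos: [351.1, 417.6, 231.0]
orientation: [0.058, 0.998, -0.0, 0.0]
ft_force: [0.0, 0.4, -0.2]
grip_width: 0.1
gripper_force: 0.0
```

```bash
python3 -c "
from h import *
plan(-15,143,90)"
```

```text
shift [-0.589 -0.151  0.47 ] turn -0.009 boardXY [-191.5  189.6] z 231.0 F [ 0.   0.4 -0.2] t 1.73 w 0.1
```

Emit:
move_arm:
  plan: [0, -0.2, -0.05, 0.1, -0.01, 0, -0.4, -0.1, 0.2, -0.01, 0, -0.589, -0.151, 0.35, -0.01, 0, -0.589, -0.151, 0.47, -0.01, 0, -0.589, -0.151, 0.47, -0.01]

```text
t: 2.35
ee_pos: [516.6, 353.2, 86.5]
orientation: [0.052, 0.999, -0.002, -0.003]
ft_force: [-0.9, -0.6, -0.1]
grip_width: -0.1
gripper_force: 0.0
```

```bash
python3 -c "
from h import *
plan(-15,143,62)
c=arm.capture('top');cv2.imwrite('pics/t2.png',cv2.resize(c['color'][170:320,180:380,::-1],(800,600),interpolation=3))"
```

```text
shift [-0.017 -0.001  0.081] turn 0.006 boardXY [-20.  143.4] z 86.5 F [-0.9 -0.6 -0.1] t 2.35 w -0.1
```

View pics/t2.png

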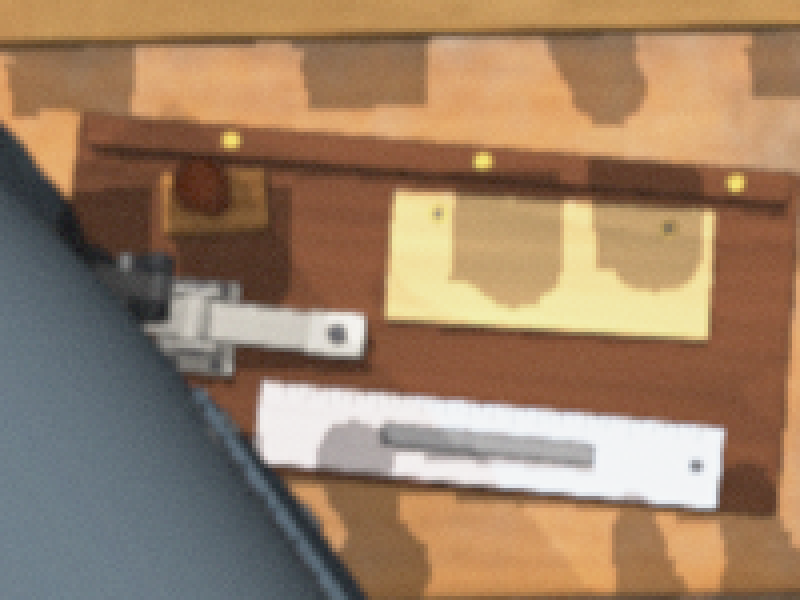

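Emit:
move_arm:
  plan: [0, -0.016, 0, 0.04, 0, 0, -0.016, 0, 0.075, 0, 0, -0.016, 0, 0.095, 0, 0, -0.016, 0, 0.11, 0, 0, -0.016, 0, 0.12, 0]

```text
t: 3.02
ee_pos: [523.0, 356.2, 55.3]
orientation: [0.051, 0.999, 0.002, 0.0]
ft_force: [-4.1, 6.5, 6.7]
grip_width: -0.1
gripper_force: 3.8
```

```bash
python3 -c "
from h import *
plan(-15,143,41)"
```

```text
shift [ 0.003 -0.014  0.048] turn 0.009 boardXY [-14.  147.2] z 55.3 F [-4.1  6.5  6.7] t 3.02 w -0.1
```

Emit:
move_arm:
  plan: [0, 0, -0.006, 0.015, 0, 0, 0, -0.012, 0.03, 0, 0, 0, -0.014, 0.04, 0, 0, 0, -0.014, 0.045, 0, 0, 0, -0.014, 0.045, 0]

```text
t: 3.65
ee_pos: [524.1, 353.6, 42.7]
orientation: [0.05, 0.999, 0.003, 0.002]
ft_force: [0.8, 10.2, 5.5]
grip_width: 0.1
gripper_force: 4.6
```

```bash
cat > clamp.py <<'E'
from h import *
for n in ("top","side"):
    c=arm.capture(n);W=cloud(c);q=W[...,:2]-C;X=q@ex;Y=q@ey;Z=W[...,2]
    m=(abs(X+15)<12)&(Z>20)&(Z<90)
    print(n,[(y,round(float(np.median(Z[m&(abs(Y-y)<3)])),1)) for y in range(24,166,8) if (m&(abs(Y-y)<3)).sum()>2])
E
python3 -c "
from h import *
plan(-15,143,41)"; python3 clamp.py
```

```text
shift [ 0.008 -0.006  0.006] turn 0.009 boardXY [-12.6 144.7] z 42.7 F [ 0.8 10.2  5.5] t 3.65 w 0.1
top [(24, 59.3), (32, 58.5), (40, 54.3), (48, 51.3), (56, 49.9), (64, 49.2), (72, 47.7), (80, 46.0), (88, 46.0), (96, 47.6)]
side [(24, 50.2), (32, 59.1), (48, 51.1), (56, 49.8), (64, 48.5), (72, 48.0), (80, 45.3), (88, 45.8), (96, 47.3), (104, 45.5), (112, 45.5), (120, 45.4), (128, 59.2), (136, 61.6), (144, 58.4), (152, 52.4)]
```

Emit:
move_arm:
  plan: [0, 0, -0.005, -0.15, 0, 0, 0.1, -0.1, -0.25, 0, 0.55, 0.17, -0.3, -0.25, 0, 0.55, 0.24, -0.5, -0.25, 0, 0.55, 0.24, -0.6, -0.25, 0]

```text
t: 4.38
ee_pos: [430.3, 176.4, 116.1]
orientation: [0.051, 0.999, -0.0, -0.0]
ft_force: [0.6, -0.6, -0.0]
grip_width: 47.2
gripper_force: 0.0
```

```bash
python3 clamp.py; python3 - <<'E'
from h import *
c=arm.capture("side");W=cloud(c);r=arm.trace("ruler","side")[0]
m=r["mask"]&(c["depth"]>0);p=W[m];q=p[:,:2]-C
print(r["p"],np.round(cv2.minAreaRect(np.stack([q@ex,q@ey],1).astype(np.float32)),1) if 0 else cv2.minAreaRect(np.stack([q@ex,q@ey],1).astype(np.float32)))
plan(-82,-33,40)
E
```

```text
top [(128, 46.2), (136, 43.3), (144, 40.3), (152, 36.9)]
side [(24, 50.0), (32, 58.4), (40, 55.4), (48, 50.5), (56, 50.2), (64, 49.0), (72, 47.9), (80, 45.7), (88, 45.1), (96, 47.0), (104, 45.6), (112, 45.7), (120, 45.3), (128, 45.1), (136, 42.9), (144, 41.2), (152, 36.0)]
0.82 ((-56.37858581542969, -29.605392456054688), (211.76919555664062, 36.82115173339844), 89.31671905517578)
shift [-0.007  0.021  0.254] turn 0.006 boardXY [-84.3 -39.2] z 116.3 F [-0.   0.1  0.4] t 4.58 w 47.1
```

Emit:
move_arm:
  plan: [0.55, -0.004, 0.02, 0.15, 0.006, 0.55, -0.004, 0.02, 0.25, 0.006, 0.55, -0.004, 0.02, 0.31, 0.006, 0.55, -0.004, 0.02, 0.325, 0.006, 0.55, -0.004, 0.02, 0.325, 0.006]

```text
t: 5.2
ee_pos: [434.7, 185.0, 18.4]
orientation: [0.053, 0.999, -0.0, -0.0]
ft_force: [0.3, 0.1, 0.8]
grip_width: 47.3
gripper_force: 0.0
```

```bash
python3 - <<'E'
from h import *
plan(-78,-33,12)
c=arm.capture("side");cv2.imwrite('pics/s3.png',cv2.resize(c['color'][190:310,230:370,::-1],(700,600),interpolation=3))
E
```

```text
shift [-0.018 -0.002  0.021] turn 0.002 boardXY [-83.3 -32.5] z 18.4 F [0.3 0.1 0.8] t 5.2 w 47.3
```

View pics/s3.png

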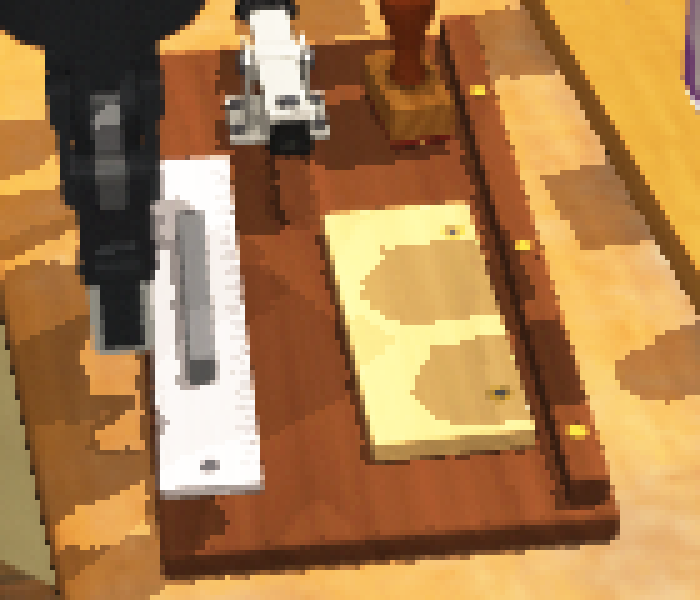

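Emit:
move_arm:
  plan: [0.55, -0.02, 0, 0, 0, 0.55, -0.02, 0, 0.008, 0, 0.55, -0.02, 0, 0.016, 0, 0.55, -0.02, 0, 0.016, 0]

```text
t: 5.75
ee_pos: [440.8, 183.8, 14.4]
orientation: [0.054, 0.999, 0.0, 0.001]
ft_force: [-2.3, -0.4, 11.8]
grip_width: 46.8
gripper_force: 5.7
```

```bash
python3 -c "
from h import *
plan(-78,-33,12)"
```

```text
shift [0.003 0.    0.008] turn 0.001 boardXY [-77.  -33.1] z 14.4 F [-2.3 -0.4 11.8] t 5.75 w 46.8
```

Emit:
move_arm:
  plan: [0.55, 0, 0, -0.006, 0, 0.55, -0.02, 0, -0.006, 0, 0.55, -0.045, 0, -0.006, 0, 0.55, -0.07, 0, -0.006, 0, 0.55, -0.09, 0, -0.006, 0]

```text
t: 6.38
ee_pos: [467.8, 180.7, 15.1]
orientation: [0.054, 0.999, -0.0, -0.0]
ft_force: [-2.7, 0.6, 1.4]
grip_width: 47.0
gripper_force: 1.4
```

```bash
python3 -c "
from h import *
plan(-30,-33,15.5)"
```

```text
shift [-0.066  0.001 -0.001] turn 0.001 boardXY [-49.9 -33.3] z 15.1 F [-2.7  0.6  1.4] t 6.38 w 47.0
```

Emit:
move_arm:
  plan: [0.55, -0.015, 0, -0.002, 0, 0.55, -0.03, 0, -0.002, 0, 0.55, -0.042, 0, -0.002, 0, 0.55, -0.05, 0, -0.002, 0, 0.55, -0.05, 0, -0.002, 0]

```text
t: 7.0
ee_pos: [482.4, 179.2, 15.9]
orientation: [0.054, 0.999, -0.0, 0.0]
ft_force: [-0.7, -0.6, 0.1]
grip_width: 47.1
gripper_force: 0.2
```

```bash
cat > fit.py <<'E'
from h import *
plan(-30,-33,15.5)
def edges(n):
    c=arm.capture(n);W=cloud(c);q=W[...,:2]-C;X=q@ex;Y=q@ey
    for t in("plaque","ruler"):
        r=arm.trace(t,n)
        if not r: print(n,t,"none");continue
        m=r[0]["mask"]&(c["depth"]>0)&(W[...,2]>13)&(abs(X)<90)
        a=cv2.minAreaRect(np.stack([X[m],Y[m]],1).astype(np.float32))
        o=[]
        for y in range(-130,66,15):
            k=m&(abs(Y-y)<6)
            if k.sum()>15:o.append((y,round(float(np.percentile(X[k],2)),1),round(float(np.percentile(X[k],98)),1)))
        print(n,t,round(r[0]["p"],2),np.round(a[0],1),np.round(a[1],1),round(a[2],1),o)
for n in("top","side"):edges(n)
E
python3 fit.py
```

```text
shift [-0.017  0.001  0.001] turn 0.001 boardXY [-35.2 -33.2] z 15.9 F [-0.7 -0.6  0.1] t 7.0 w 47.1
top plaque none
top ruler none
side plaque 0.73 [37.8 90.8] [26.5 47.2] 8.5 [(65, 28.2, 48.5)]
side ruler 0.87 [-19.  -36.7] [196.4  33.8] 89.7 [(-130, -35.4, -3.7), (-115, -35.8, -3.5), (-100, -35.9, -3.5), (-85, -34.6, -3.9), (-70, -35.5, -3.3), (-55, -25.9, -3.0), (-40, -21.9, -2.5), (-25, -16.8, -3.0), (-10, -14.9, -2.6), (5, -13.5, -2.6), (20, -12.6, -2.3)]
```

Emit:
move_arm:
  plan: [0.55, -0.006, 0, 0, 0, 0.55, -0.012, 0, 0, 0, 0.55, -0.016, 0, 0, 0, 0.55, -0.016, 0, 0, 0]

```text
t: 7.8
ee_pos: [486.1, 178.7, 15.8]
orientation: [0.053, 0.999, -0.0, -0.001]
ft_force: [-5.4, 0.4, 4.1]
grip_width: 47.0
gripper_force: 2.6
```

```bash
cat > prof.py <<'E'
from h import *
plan(-30,-33,15.5)
c=arm.capture("side");W=cloud(c);q=W[...,:2]-C;X=q@ex;Y=q@ey;Z=W[...,2]
for y0 in(-128,-115,-100,-60,-30,0,12):
    m=(abs(Y-y0)<5); print(y0,[(int(x),int(round(np.median(Z[m&(abs(X-x)<1.2)])))) for x in range(-40,66,2) if (m&(abs(X-x)<1.2)).any()])
cv2.imwrite('pics/s4.png',cv2.resize(c['color'][190:310,230:370,::-1],(700,600),interpolation=3))
E
python3 prof.py
```

```text
shift [-0.005  0.001  0.001] turn 0.002 boardXY [-31.5 -33.3] z 15.8 F [-5.4  0.4  4.1] t 7.8 w 47.0
-128 [(-40, 11), (-38, 12), (-36, 12), (-34, 11), (-32, 15), (-30, 16), (-28, 16), (-26, 17), (-24, 16), (-22, 17), (-20, 17), (-18, 16), (-16, 16), (-14, 17), (-12, 16), (-10, 15), (-8, 16), (-6, 16), (-4, 16), (-2, 16), (0, 16), (2, 16), (4, 12), (6, 13), (8, 13), (10, 14), (12, 13), (14, 12), (16, 12), (18, 12), (20, 14), (22, 14), (24, 12), (26, 12), (28, 14), (30, 14), (32, 14), (34, 13), (36, 13), (38, 14), (40, 13), (42, 16), (44, 16), (46, 14), (48, 12), (50, 14), (52, 14), (54, 12), (56, 12), (58, 15), (60, 21), (62, 23), (64, 23)]
-115 [(-40, 12), (-38, 11), (-36, 12), (-34, 11), (-32, 12), (-30, 16), (-28, 17), (-26, 16), (-24, 17), (-22, 16), (-20, 16), (-18, 17), (-16, 16), (-14, 17), (-12, 16), (-10, 16), (-8, 16), (-6, 16), (-4, 17), (-2, 17), (0, 17), (2, 19), (4, 20), (6, 21), (8, 21), (10, 20), (12, 20), (14, 20), (16, 20), (18, 19), (20, 21), (22, 20), (24, 20), (26, 20), (28, 20), (30, 20), (32, 20), (34, 20), (36, 21), (38, 21), (40, 21), (42, 20), (44, 21), (46, 
[... 1722 characters left out ...]
17), (2, 19), (4, 21), (6, 20), (8, 22), (10, 21), (12, 21), (14, 20), (16, 21), (18, 21), (20, 20), (22, 19), (24, 20), (26, 21), (28, 21), (30, 20), (32, 20), (34, 21), (36, 20), (38, 20), (40, 20), (42, 21), (44, 19), (46, 20), (48, 20), (50, 22), (52, 21), (54, 21), (56, 19), (58, 20), (60, 22), (62, 23), (64, 23)]
12 [(-10, 17), (-8, 16), (-6, 15), (-4, 16), (-2, 16), (0, 17), (2, 20), (4, 20), (6, 20), (8, 19), (10, 19), (12, 20), (14, 21), (16, 20), (18, 20), (20, 21), (22, 21), (24, 20), (26, 21), (28, 21), (30, 20), (32, 21), (34, 20), (36, 20), (38, 20), (40, 20), (42, 21), (44, 21), (46, 21), (48, 20), (50, 20), (52, 21), (54, 20), (56, 20), (58, 17), (60, 21), (62, 24), (64, 24)]
```

View pics/s4.png

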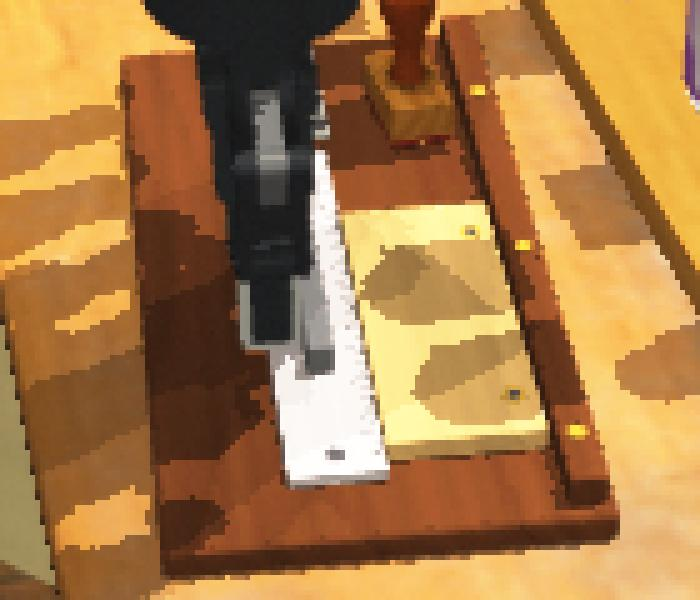

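Emit:
move_arm:
  plan: [0.55, -0.003, 0, 0, 0, 0.55, -0.006, 0, 0, 0, 0.55, -0.006, 0, 0, 0]

```text
t: 8.22
ee_pos: [487.2, 178.5, 15.8]
orientation: [0.053, 0.999, -0.0, -0.001]
ft_force: [-7.5, 1.9, 5.8]
grip_width: 46.8
gripper_force: 3.8
```

```bash
python3 -c "
from h import *
plan(-45,-33,100)"
```

```text
shift [ 0.049  0.001 -0.28 ] turn 0.002 boardXY [-30.4 -33.3] z 15.8 F [-7.5  1.9  5.8] t 8.22 w 46.8
```

Emit:
move_arm:
  plan: [0.55, -0.004, 0, 0, 0, 0.55, -0.007, 0, 0, 0, 0.55, -0.007, 0, 0, 0]

```text
t: 8.6
ee_pos: [487.3, 178.5, 15.7]
orientation: [0.053, 0.999, 0.0, -0.003]
ft_force: [-14.7, 3.0, 12.4]
grip_width: 47.0
gripper_force: 7.6
```

```bash
python3 -c "
from h import *
plan(-45,-33,100)"; python3 prof.py | cut -c1-2000 | grep -E '^(-115|0|12) '
```

```text
shift [ 0.051  0.001 -0.281] turn 0.003 boardXY [-30.3 -33.4] z 15.7 F [-14.7   3.   12.4] t 8.6 w 47.0
-115 [(-40, 12), (-38, 12), (-36, 11), (-34, 12), (-32, 12), (-30, 16), (-28, 17), (-26, 17), (-24, 16), (-22, 17), (-20, 16), (-18, 17), (-16, 16), (-14, 16), (-12, 17), (-10, 17), (-8, 16), (-6, 16), (-4, 16), (-2, 17), (0, 17), (2, 17), (4, 20), (6, 20), (8, 21), (10, 20), (12, 20), (14, 21), (16, 21), (18, 20), (20, 20), (22, 20), (24, 20), (26, 20), (28, 20), (30, 20), (32, 20), (34, 20), (36, 21), (38, 21), (40, 20), (42, 20), (44, 21), (46, 21), (48, 20), (50, 21), (52, 20), (54, 20), (56, 20), (58, 22), (60, 22), (62, 23), (64, 23)]
0 [(-40, 10), (-8, 17), (-6, 16), (-4, 16), (-2, 16), (0, 17), (2, 16), (4, 21), (6, 20), (8, 19), (10, 20), (12, 21), (14, 20), (16, 20), (18, 20), (20, 20), (22, 21), (24, 21), (26, 21), (28, 21), (30, 21), (32, 20), (34, 21), (36, 21), (38, 20), (40, 19), (42, 20), (44, 21), (46, 20), (48, 22), (50, 21), (52, 21), (54, 20), (56, 20), (58, 21), (60, 24), (62, 24), (64, 23)]
12 [(-8, 17), (-6, 16), (-4, 16), (-2, 16), (0, 16), (2, 16), (4, 21), (6, 21), (8, 20), (10, 20), (12, 20), (14, 20), (16, 21), (18, 22), (20, 21), (22, 21), (24, 21), (26, 20), (28, 20), (30, 20), (32, 21), (34, 21), (36, 20), (38, 18), (40, 20), (42, 19), (44, 20), (46, 20), (48, 21), (50, 21), (52, 19), (54, 20), (56, 20), (58, 19), (60, 22), (62, 24), (64, 23)]
```

Emit:
move_arm:
  plan: [0.55, 0.03, 0, 0, 0, 0.55, 0.06, 0, -0.03, 0, 0.55, 0.06, 0, -0.2, 0, 0, 0.06, 0, -0.35, 0, 0, 0.06, 0, -0.35, 0]

```text
t: 9.28
ee_pos: [475.1, 181.1, 124.9]
orientation: [0.053, 0.999, 0.001, 0.004]
ft_force: [-0.0, 0.5, -0.2]
grip_width: 11.2
gripper_force: 0.0
```

```bash
python3 fit.py; python3 clamp.py; python3 -c "
from h import *
plan(-15,35,80)"
```

```text
shift [-0.04  -0.004  0.365] turn 0.002 boardXY [-42.6 -32.1] z 124.9 F [-0.   0.5 -0.2] t 9.28 w 11.2
top plaque none
top ruler none
side plaque 0.97 [ 30.8 -55.7] [144.5  56.7] 89.7 [(-130, 5.4, 56.0), (-115, 3.2, 57.6), (-100, 3.0, 58.0), (-85, 3.4, 57.4), (-70, 3.9, 57.6), (-55, 4.0, 57.2), (-40, 4.5, 56.2), (-25, 3.8, 56.3), (-10, 3.9, 56.0), (5, 3.3, 55.9)]
side ruler 0.87 [-14.9 -35.9] [200.1  33.3] 89.8 [(-130, -30.3, -0.5), (-115, -30.8, -0.0), (-100, -30.8, 0.2), (-85, -30.9, 0.1), (-70, -30.2, 0.7), (-55, -30.5, 0.4), (-40, -31.1, 1.0), (-25, -30.0, 0.9), (-10, -30.1, 0.6), (5, -30.6, 1.1), (20, -31.2, 0.8), (35, -30.3, 0.7), (50, -31.0, 0.9), (65, -24.0, -1.1)]
top [(104, 44.8), (112, 45.3), (120, 46.0), (128, 45.4), (136, 43.8), (144, 39.3), (152, 36.0)]
side [(24, 50.4), (32, 58.4), (48, 52.4), (56, 49.6), (64, 48.6), (72, 47.9), (80, 46.0), (88, 45.5), (96, 46.8), (104, 44.7), (112, 45.4), (120, 45.4), (128, 45.5), (136, 43.4)]
shift [-0.101  0.228  0.133] turn 0.001 boardXY [-45.3 -33.5] z 120.0 F [ 0.4 -0.2  0. ] t 9.68 w 0.2
```

Emit:
move_arm:
  plan: [0, -0.06, 0.12, 0, 0, 0, -0.1, 0.228, 0.05, 0, 0, -0.1, 0.228, 0.133, 0, 0, -0.1, 0.228, 0.15, 0, 0, -0.1, 0.228, 0.15, 0]

```text
t: 10.3
ee_pos: [509.6, 244.7, 75.7]
orientation: [0.054, 0.999, -0.0, -0.0]
ft_force: [-0.6, -0.3, 0.5]
grip_width: 0.2
gripper_force: 0.0
```

```bash
python3 -c "
from h import *
plan(-15,35,40)"
```

```text
shift [-0.001  0.001  0.119] turn 0.001 boardXY [-15.2  34.8] z 75.7 F [-0.6 -0.3  0.5] t 10.3 w 0.2
```

Emit:
move_arm:
  plan: [0, 0, 0, 0.04, 0, 0, 0, 0, 0.065, 0, 0, 0, 0, 0.085, 0, 0, 0, 0, 0.1, 0, 0, 0, 0, 0.11, 0]

```text
t: 10.92
ee_pos: [510.0, 244.9, 42.7]
orientation: [0.054, 0.999, -0.0, 0.0]
ft_force: [-0.3, -2.2, 3.0]
grip_width: 0.0
gripper_force: 1.3
```

```bash
python3 -c "
from h import *
plan(-15,35,38.5)"
```

```text
shift [ 0.001 -0.     0.014] turn 0.001 boardXY [-14.8  35.1] z 42.7 F [-0.3 -2.2  3. ] t 10.93 w 0.0
```

Emit:
move_arm:
  plan: [0, 0, 0, 0.007, 0, 0, 0, 0, 0.013, 0, 0, 0, 0, 0.016, 0, 0, 0, 0, 0.016, 0]

```text
t: 11.42
ee_pos: [510.0, 245.1, 38.0]
orientation: [0.053, 0.999, 0.0, -0.0]
ft_force: [1.0, -0.4, 1.4]
grip_width: 0.3
gripper_force: 0.4
```

```bash
python3 -c "
from h import *
plan(-15,35,38.5)"; python3 clamp.py
```

```text
shift [ 0.    -0.001 -0.002] turn 0.002 boardXY [-14.9  35.3] z 38.0 F [ 1.  -0.4  1.4] t 11.43 w 0.3
top []
side [(24, 51.0), (32, 47.0), (88, 46.7), (96, 46.1)]
```

Emit:
move_arm:
  plan: [0, 0, 0, 0.004, 0, 0, 0, 0, 0.008, 0, 0, 0, 0, 0.008, 0]

```text
t: 11.9
ee_pos: [510.0, 245.3, 35.9]
orientation: [0.053, 0.999, 0.0, 0.0]
ft_force: [-0.9, -0.1, 6.1]
grip_width: 0.2
gripper_force: 2.1
```

Emit:
move_arm:
  plan: [0, 0, 0, 0.005, 0, 0, 0, 0, 0.009, 0, 0, 0, 0, 0.009, 0]

```text
t: 12.28
ee_pos: [510.1, 245.2, 35.3]
orientation: [0.053, 0.999, 0.0, 0.001]
ft_force: [-8.1, -3.7, 28.5]
grip_width: 0.1
gripper_force: 14.0
```

Emit:
move_arm:
  plan: [0, 0, 0, -0.03, 0, 0, 0, 0, -0.2, 0, 0, 0.15, 0, -0.4, 0, 0, 0.35, 0, -0.45, 0, 0, 0.55, 0, -0.45, 0]

```text
t: 12.9
ee_pos: [351.8, 262.6, 169.1]
orientation: [0.054, 0.999, 0.001, 0.001]
ft_force: [-0.4, 1.3, 0.3]
grip_width: 0.0
gripper_force: 0.0
```

Emit:
move_arm:
  plan: [0, 0.2, 0, 0, 0, 0, 0.4, 0, 0, 0, 0, 0.4, 0, 0, 0, 0, 0.4, 0, 0, 0]

```text
t: 13.4
ee_pos: [233.2, 275.2, 167.9]
orientation: [0.053, 0.999, 0.0, 0.0]
ft_force: [0.6, 0.0, 0.4]
grip_width: 0.1
gripper_force: 0.0
```

```bash
python3 fit.py; python3 clamp.py; python3 prof.py|head -1
```

```text
shift [-0.877 -0.23   0.508] turn 0.003 boardXY [-293.3   35.3] z 167.9 F [0.6 0.  0.4] t 13.4 w 0.1
top plaque 0.59 [ 28.4 -54.9] [140.4  57.2] 89.8 [(-130, 3.8, 53.7), (-115, 0.7, 54.6), (-100, 0.9, 55.3), (-85, 0.9, 55.2), (-70, 0.6, 54.6), (-55, 1.3, 54.8), (-40, 1.3, 55.5), (-25, 1.3, 55.1), (-10, 0.8, 54.8), (5, 1.4, 55.4), (20, 6.1, 50.6)]
top ruler 0.57 [-17.  -34.3] [ 36.5 200.1] 0.1 [(-130, -32.8, -1.0), (-115, -32.4, -0.5), (-100, -33.5, -0.4), (-85, -33.0, -1.4), (-70, -32.3, -2.2), (-55, -33.3, -0.4), (-40, -33.3, -0.2), (-25, -32.7, 0.4), (-10, -33.0, 0.4), (5, -33.4, -0.3), (20, -33.1, -0.3), (35, -33.0, -1.3), (50, -33.8, -0.6), (65, -33.1, 0.1)]
side plaque 0.8 [ 31.  -53.9] [146.2  56.7] 89.8 [(-130, 3.7, 56.8), (-115, 3.7, 57.6), (-100, 4.9, 57.7), (-85, 3.8, 57.1), (-70, 4.1, 57.7), (-55, 3.4, 56.9), (-40, 3.8, 56.7), (-25, 4.3, 57.4), (-10, 3.9, 57.1), (5, 3.3, 57.2)]
side ruler 0.62 [-14.3 -34.9] [ 34.8 201.4] 0.2 [(-130, -30.6, 1.5), (-115, -31.0, 2.9), (-100, -30.9, 3.0), (-85, -30.2, 1.8), (-70, -30.4, 2.0), (-55, -30.6, 2.6), (-40, -30.9, 1.6), (-25, -29.8, 1.9), (-10, -30.1, 1.5), (5, -30.7, 1.8), (20, -30.0, 1.6), (35, -30.1, 2.2), (50, -31.1, 2.1)]
top [(24, 34.7), (32, 36.5), (40, 34.8), (48, 34.8), (56, 36.4), (64, 38.2), (72, 40.2), (80, 40.6), (88, 45.3), (96, 47.3), (104, 49.7), (112, 52.4), (120, 56.0), (128, 58.4), (136, 57.9), (144, 57.5), (152, 56.7)]
side [(24, 32.2), (32, 35.0), (40, 35.0), (48, 34.5), (56, 36.4), (64, 37.7), (72, 39.7), (80, 41.0), (88, 44.3), (96, 46.9), (104, 49.3), (112, 52.5), (120, 55.7), (128, 57.7), (136, 57.8), (144, 57.4), (152, 56.9)]
shift [-0.877 -0.226  0.507] turn -0.0 boardXY [-292.9   34.8] z 167.5 F [-0.  -1.1  0.8] t 13.8 w -0.3
```

View pics/s4.png

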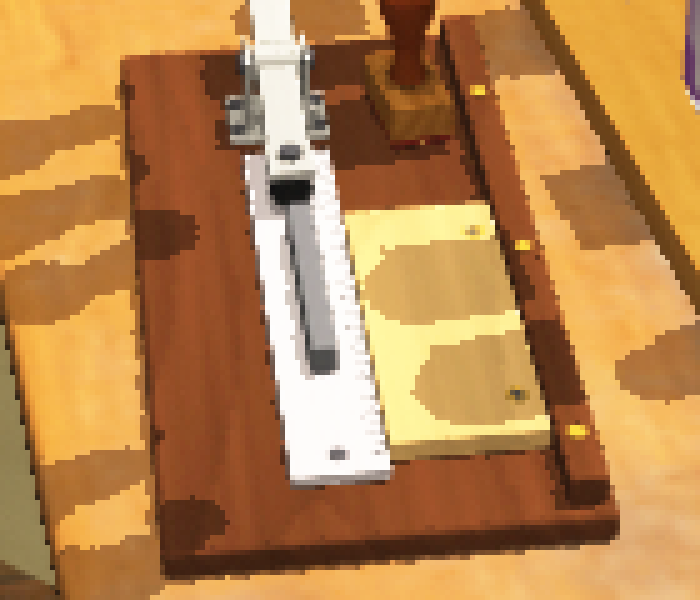

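```bash
python3 -c "
from workcell import arm
print(arm.close_job())"
```

```text
the job is handed in; nothing more can be done
None
```

I handed the job in at about 14 s; no verdict came back. By my last measurements, the ruler is clamped under the jaw and lies along the plaque to within about 1 mm, the plaque is against the fence, and I never touched the ink pad, stamp or candle.

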